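# Right the fallen bottle against the beam barrier

### The arm

A 6-joint arm with a two-finger parallel gripper is mounted at the origin on the work surface. World frame = base frame: x ahead of the robot, y to its left, z up, the work surface at z = 0. Lengths are in m, angles in rad, forces in N, time in s.
With the tool pointing down it reaches from about 0.35 to 0.775 m from the base axis. Payload 5.5 kg.
Tool frame: the origin (TCP) lies at the very end of the fingers, on their centre line; the grasp point (between the pads) lies 19 mm behind it; z points along the fingers, y is the direction in which the jaws open and shut (so a half turn about z gives the same grasp; the last joint's range is limited). The gripper opens to 85 mm and grips with 20 to 120 N. Pads are 22 mm wide; open, the fingers measure 114 mm over their backs; the gripper's body (76 mm by 85 mm) begins 54 mm behind the grasp point. The pads swing forward as they close: fully open they stand 13 mm farther back than shut.
Start: joints at [1.03, 0.313, 0.046, 1.304, 0, 1.431], TCP at [0.224, 0.529, 0.231] pointing down, gripper open.
Joint ranges: [-2.76, 2.76], [-0.86, 1.69], [-1.03, 1.26], [-2.2, 2.34], [-1.47, 1.5], [-3.14, 3.14]. Speed limits (rad/s): [2.57, 2.57, 3.14, 3.14, 3.14, 3.14].

### API

Orientations are given as [roll, pitch, yaw] about the fixed x, y, z axes, in that order (R = Rz(yaw) Ry(pitch) Rx(roll)).
In Python, from station import state, cams, ctrl gives the robot as it stands.
- The arm moves only by the shell command python3 -m crank 'ROWS' [OPENING] [FORCE]. ROWS is JSON, a list of rows, each an object of numbers: "x", "y", "z": the shift along the tool's x, y, z in mm; "rx", "ry", "rz": the turn, a rotation vector about the tool's x, y, z in rad. In form: [{"x": .., "y": .., "z": .., "rx": .., "ry": .., "rz": ..}, ...]. A call has 1 to 20 rows; each row is the pose to reach, as a shift and turn from the pose measured when the call began, along the tool's axes at that moment; what a row does not reach only later rows make up. A row lasts 1/8 s, in which the tool goes at most 62.5 mm and 10.7 degrees, less where a joint would pass 70% of its speed; a pose out of reach is approached as far as the arm can. A call with a gripper value outside its range is refused whole. OPENING is the finger opening in mm, from 0 to 85.4, set as the call begins (- or left out, the last holds). The fingers move at their own pace and stop on an object; FORCE is the grip in N (left out, the last holds). Time passes only in rows, so rows that repeat a pose let the fingers close. It gives the time, the measured TCP pose, the force and the opening at its end, in the units of the state.
- state(): the state, without advancing time (a new reading comes with each control period).
- cams.snapshot(name): name is "side" or "top"; returns a dict with "frame" (480x640x3 uint8, red, green, blue), "range_z" (480x640 float32, m along the optical axis (not along the pixel's ray), 0 where there is no reading), "mtx" (3x3 intrinsics, pixels), "distortion" ([k1, k2, p1, p2, k3] as OpenCV has them; the pictures are not rectified), "view" (4x4, takes a point from world to camera coordinates). Camera axes: x right, y down, z forward; pixel columns grow to the right and rows downward; lengths in m; the calibration is good to about 2 mm. A picture is of the moment at which its call begins.
- ctrl.sign_off(): hands the job in, once; it reports no verdict.
The state is a dict: "time": time; "joints": joint angles; "qd": joint speeds; "effort": joint torques, N m; "eef_pos": TCP position; "orientation": TCP orientation; "ft_force": force on the tool from outside, world axes, zero at the start; "moment": the same for the moment, N m; "finger_gap": finger opening in m.
Only numpy, scipy, OpenCV 4.12 (cv2) and the standard library are available. Lean on these libraries where they do the work, as an engineer would, in place of code of your own. Each camera call takes 0.05 s, during which the arm holds its last target. There are 200 camera calls.

### The job

The white square bottle has fallen over on the optical bench with its blue cap towards the black barrier panel. Right it against the panel without carrying it by the cap: keep its foot on the bench, tip it up about half way and lean the cap on the panel, slide the cap on up the panel until the bottle is steep enough to go over onto its base, then push the standing bottle home until you feel it press on the panel and leave it there, flush and square. Press the panel only gently, never with more than 18 N, and leave the objective, the lens box and the mirror mount where they are.

Things in the scene. Friction and masses are not known exactly. Their poses are not given: they have to be found in the camera images.
- panel: barrier, fixed and rigid: a flat upright black sheet 400 mm long, 180 high, on two aluminium posts. Origin: on the bench, middle of its length, on the nominal front plane; x level along the barrier, y level and into it, away from the bottle, z up. Rubber spacers hold the sheet's front face parallel to this plane and 0 to 8 mm in front of it (at y = 0 to -8 mm), differing each time: find it by touch
- bottle: closed white bottle, 0.3 to 0.65 kg, 200 mm tall: square body 88 x 88 mm up to 142 mm above its base, stepped shoulders (80 mm square to 150, 62 mm square to 158), neck, round blue cap. Origin: centre of the base; z runs from base to cap, x and y are normal to the flat sides. At the start it lies on its +y side, z level and within 0.2 rad of pointing straight at the panel, cap 40 to 110 mm from it
- cap (a point): centre of the blue cap: a cylinder of 50 mm diameter from 166 to 200 mm above the base; this point is on the axis, 183 mm above the base. Graspable across its diameter
- foot_edge (a point): middle of the base's edge on the bottle's +y side, 44 mm from the base centre. It is on the bench at the start and the bottle pivots on this edge when its cap is raised; the edge slides on the bench when pushed. The centre of mass is on the axis about 80 mm above the base, so raised past about 60 degrees the bottle comes down on its base by itself
- objective: a loose steel microscope objective standing on end, 34 mm diameter, 56 mm high; origin: centre of its underside. To be left alone
- lens_box: a loose clear plastic lens box, 60 x 60 x 30 mm; origin: centre of its underside. To be left alone
- post_mount: a loose small mirror mount on a short black post with a 50 x 75 mm foot, 94 mm high; origin: centre of its underside. To be left alone
Things that resemble listed ones, but are neither listed nor needed, are in the scene too. What is shaped like the bottle but green or purple is not meant.

How it is judged:
On the way, in this order (a step that is already met when the one before it is completed fails the run):
1. the bottle leans on the panel, its axis about half tilted (35 to 69 degrees from upright) (angle between bottle's own z axis and vertical between 0.62 and 1.2 rad and contact force between bottle and panel above 0.3 N), for 0.2 s.
2. it has slid up the panel and still touches it when steep (20 to 33 degrees from upright) (angle between bottle's own z axis and vertical between 0.35 and 0.57 rad and contact force between bottle and panel above 0.3 N), for 0.1 s.
3. the standing bottle is pressed home on the panel with at least 1 N (angle between bottle's own z axis and vertical below 0.04 rad and contact force between bottle and panel above 1 N), for 0.1 s.
At the end, for the whole second after the job is handed in: the bottle stands at rest on its base on the bench (tilt under 0.04 rad, base within 4 mm), one flat side at the sheet and square with it within 0.05 rad, its axis 40 to 55 mm in front of the panel's nominal front plane (44 to 52 when touching) and within 150 mm of the panel's middle (angle between bottle's own z axis and vertical below 0.04 rad and height (world z) of bottle below 0.004 m and y of bottle in the frame of panel between -0.055 and -0.04 m and (angle between the x axis of bottle and the x axis of panel, either way round below 0.05 rad or angle between the y axis of bottle and the x axis of panel, either way round below 0.05 rad) and x of bottle in the frame of panel between -0.15 and 0.15 m and linear speed of bottle below 0.01 m/s).
It fails at once if the panel is pressed or knocked with more than 18 N, by the bottle or by the robot (contact force between any of bottle, the arm and panel above 18 N).
It fails at once if the bottle is carried: its foot is some 20 mm or more clear of the bench (height (world z) of bottle above 0.07 m or (angle between bottle's own z axis and vertical below 0.8 rad and height (world z) of bottle above 0.055 m) or (angle between bottle's own z axis and vertical below 0.3 rad and height (world z) of bottle above 0.035 m)).
It fails at once if the objective, the lens box or the mirror mount is moved more than 15 mm (distance of any of objective, lens_box, post_mount from where it was at the start of the episode above 0.015 m).
It also fails if it takes over 72 s, if anything falls off the work surface, if the arm or the gripper's body presses on something with over 40 N, if the wrist force passes 120 N, or if a joint passes its speed limit or range.

## Working session

There is one attempt and no reset: what is moved stays moved. The work goes in short steps, Python scripts to look and compute and a shell command to move; the robot and the scene stay as the last step left them, time stands still between calls to the robot, and variables do not carry over. Pictures are saved under pics/ and viewed, about 8 in all and at most 12, crops included, and the job is handed in when it is done.

```bash
mkdir -p pics; ls; python3 - <<'E'
from station import state,cams
import cv2,numpy as np
print(state())
for n in("side","top"):
    s=cams.snapshot(n); np.savez(f"{n}0.npz",**s); cv2.imwrite(f"pics/{n}0.png",s["frame"][:,:,::-1])
    print(n,s["mtx"].round(1).tolist(),s["distortion"],s["view"].round(3).tolist())
E
```

```text
pics
{'time': 0.0, 'joints': array([ 1.03036272e+00,  3.14024329e-01,  4.50036208e-02,  1.30359652e+00,
       -3.46785861e-06,  1.43118771e+00]), 'qd': array([ 0.0014309 ,  0.00033013, -0.00033405,  0.00113893, -0.0007656 ,
        0.00127707]), 'effort': array([ 1.16881558e-03, -4.80630147e+01,  2.98531401e+01,  1.93724589e-02,
       -7.85966245e-05,  2.60400501e-07]), 'eef_pos': array([0.22410824, 0.52898817, 0.23040533]), 'orientation': array([-3.13978899e+00, -2.49953891e-04,  2.74076744e+00]), 'ft_force': array([ 0.22731226, -0.77408356, -0.78482675]), 'moment': array([0.04101042, 0.00638392, 0.03371935]), 'finger_gap': 0.08536572102893863}
side [[491.7, 0.0, 323.0], [0.0, 491.7, 240.4], [0.0, 0.0, 1.0]] [-0.06423676  0.          0.          0.          0.        ] [[0.983, -0.186, 0.006, -0.544], [-0.108, -0.594, -0.797, 0.048], [0.152, 0.783, -0.604, 1.176], [0.0, 0.0, 0.0, 1.0]]
top [[611.3, 0.0, 316.6], [0.0, 611.3, 239.2], [0.0, 0.0, 1.0]] [0.0339147 0.        0.        0.        0.       ] [[-0.084, -0.996, 0.005, -0.115], [-0.976, 0.082, -0.2, 0.516], [0.199, -0.022, -0.98, 1.493], [0.0, 0.0, 0.0, 1.0]]
```

View pics/side0.png

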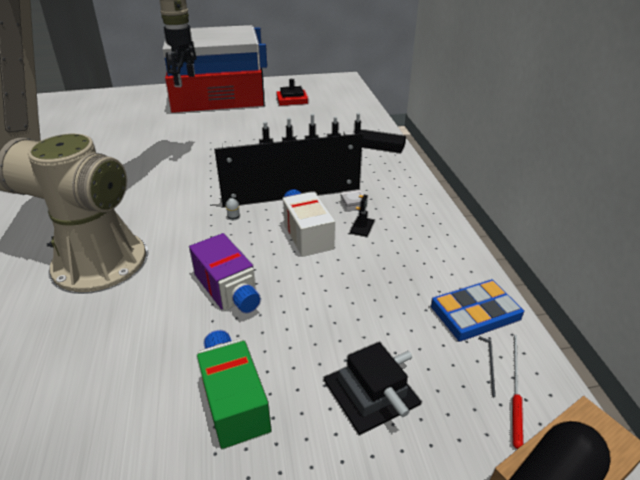

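View pics/top0.png

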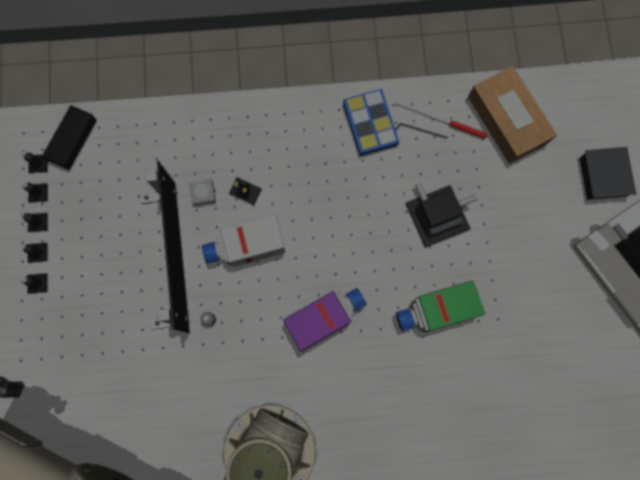

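The side view shows the white bottle at about (310,222), its cap at (292,195) and the panel at (290,170). In the top view the bottle is at (252,240), the cap at (210,252), the panel at (173,245), the objective at (208,319), the lens box at (202,191) and the mount at (245,190).

```bash
cat > h.py <<'E'
import cv2,numpy as np
def world(s):
    h,w=s["range_z"].shape
    g=np.stack(np.meshgrid(np.arange(w),np.arange(h)),-1).reshape(-1,1,2).astype(np.float64)
    n=cv2.undistortPoints(g,s["mtx"],s["distortion"]).reshape(h,w,2)
    z=s["range_z"].astype(float); P=np.dstack([n[...,0]*z,n[...,1]*z,z])
    V=s["view"]; W=(P-V[:3,3])@V[:3,:3]; W[z<=0]=np.nan
    return W
E
python3 - <<'E'
from h import *
for n in("top","side"):
    s=np.load(n+"0.npz"); W=world(s); hsv=cv2.cvtColor(s["frame"],cv2.COLOR_RGB2HSV)
    H,S,Vv=[hsv[...,i].astype(int) for i in range(3)]
    yy,xx=np.mgrid[:480,:640]
    box=lambda a,b,c,d:(xx>=a)&(xx<=b)&(yy>=c)&(yy<=d)
    B=dict(top=dict(body=box(215,290,210,270),cap=box(195,222,235,270),panel=box(150,195,155,335),obj=box(198,220,308,332),lens=box(186,220,175,208),mount=box(225,265,172,208)),
      side=dict(body=box(278,340,185,256),cap=box(280,305,186,200),panel=box(212,366,130,208),obj=box(224,242,192,220),lens=box(338,362,188,212),mount=box(348,376,192,238)))[n]
    Z=W[...,2]
    for k,b in B.items():
        if k=="cap": m=b&(H>100)&(H<130)&(S>120)
        elif k=="body": m=b&(Z>.07)&(Z<.11)&~((H>100)&(H<130)&(S>120))
        elif k=="panel": m=b&(Vv<60)&(Z>.03)&(Z<.2)
        else: m=b&(Z>.01)&(Z<.12)
        p=W[m]; p=p[np.isfinite(p).all(1)]
        print(n,k,len(p),"med",np.median(p,0).round(4),"lo",np.percentile(p,2,0).round(3),"hi",np.percentile(p,98,0).round(3))
        if k=="body":
            r=cv2.minAreaRect(p[:,:2].astype(np.float32)*1000); print(r)
        if k=="panel":
            q=p if n=="side" else p[p[:,2]>.165]
            c=np.median(q,0)
            f=np.polyfit(q[:,0],q[:,1],1); 
            for _ in range(5):
                e=q[:,1]-np.polyval(f,q[:,0]); q=q[abs(e-np.median(e))<.01]; f=np.polyfit(q[:,0],q[:,1],1)
            print(" line y=%.4fx+%.4f"%tuple(f),"std",e.std(),"xrange",q[:,0].min(),q[:,0].max(), "vs z", np.polyfit(q[:,2],q[:,1]-np.polyval(f,q[:,0]),1))
            print(np.isnan(W).mean())
E
```

```text
top body 2230 med [0.5109 0.0082 0.0882] lo [ 0.465 -0.065  0.074] hi [0.56  0.084 0.095]
((512.0534057617188, 14.57000732421875), (90.56278991699219, 166.23204040527344), 10.100067138671875)
top cap 215 med [0.4897 0.1112 0.0662] lo [0.471 0.096 0.053] hi [0.514 0.126 0.075]
top panel 2498 med [0.4947 0.1911 0.1255] lo [0.307 0.18  0.034] hi [0.686 0.216 0.184]
 line y=0.0544x+0.1652 std 0.0020451374657570066 xrange 0.30077183676933633 0.6965561397143791 vs z [ 0.06338896 -0.01124916]
0.004111328125
top obj 176 med [0.329  0.1261 0.0495] lo [0.315 0.113 0.013] hi [0.345 0.143 0.062]
top lens 576 med [0.659  0.1282 0.0303] lo [0.631 0.099 0.012] hi [0.69  0.158 0.039]
top mount 395 med [0.6525 0.0162 0.0157] lo [ 0.627 -0.018  0.01 ] hi [0.675 0.055 0.098]
side body 1443 med [ 0.5118 -0.0166  0.0875] lo [ 0.464 -0.074  0.072] hi [0.562 0.069 0.091]
((510.8624267578125, 13.471031188964844), (88.35708618164062, 176.18157958984375), 10.363253593444824)
side cap 93 med [0.492  0.1226 0.0646] lo [0.473 0.104 0.02 ] hi [0.523 0.194 0.072]
side panel 7185 med [0.4968 0.1901 0.1074] lo [0.311 0.178 0.033] hi [0.693 0.458 0.179]
 line y=0.0560x+0.1624 std 0.0023495240508105224 xrange 0.30344712555259556 0.6999231352448467 vs z [ 0.00139854 -0.00015154]
0.004020182291666666
side obj 394 med [0.3333 0.1257 0.0341] lo [0.311 0.11  0.011] hi [0.359 0.185 0.056]
side lens 428 med [0.6516 0.1123 0.0297] lo [0.631 0.002 0.011] hi [0.686 0.199 0.093]
side mount 584 med [0.6567 0.0149 0.0303] lo [ 0.638 -0.012  0.01 ] hi [0.685 0.144 0.094]
```

```bash
cat >> h.py <<'E'
from scipy.spatial.transform import Rotation as Ro
from station import state,cams,ctrl
PA=0.056                                  # panel yaw
def panel_y(x): return 0.056*x+0.1624     # measured front face
def rel(p,Rt,s=None):
    s=s or state(); R=Ro.from_euler("xyz",s["orientation"])
    d=R.inv().apply(np.array(p)-s["eef_pos"])*1000; r=(R.inv()*Rt).as_rotvec()
    return dict(zip(("x","y","z","rx","ry","rz"),[float(v) for v in np.r_[d.round(1),r.round(3)]]))
def tool(yaw,phi=0.):
    "tool x along the bottle axis (azimuth pi/2+yaw), tipped up by phi, tool z then tips to the panel"
    X=np.array([-np.sin(yaw),np.cos(yaw),0]);Y=np.array([np.cos(yaw),np.sin(yaw),0]);Z=np.array([0,0,-1.])
    c,s=np.cos(phi),np.sin(phi)
    return Ro.from_matrix(np.c_[X*c-Z*s,Y,Z*c+X*s])
def info():
    s=state(); print("t %.2f"%s["time"],s["eef_pos"].round(4),"F",s["ft_force"].round(2),"M",s["moment"].round(2),"gap %.4f"%s["finger_gap"],"q",s["joints"].round(2)); return s
E
python3 - <<'E'
from h import *
info()
R=tool(.178)
print(rel([.493,.115,.25],R)); print(rel([.493,.115,.022],R))
E
```

```text
t 0.10 [0.2241 0.529  0.2305] F [-0.08 -0.46 -1.13] M [-0.01  0.03  0.05] gap 0.0855 q [1.03 0.31 0.05 1.3  0.   1.43]
{'x': -409.1, 'y': -276.3, 'z': -19.1, 'rx': -0.002, 'ry': 0.001, 'rz': 0.992}
{'x': -409.2, 'y': -276.0, 'z': 208.9, 'rx': -0.002, 'ry': 0.001, 'rz': 0.992}
```

```bash
python3 -m crank '[{"x":-200,"y":-138,"z":-30,"rz":0.5},{"x":-200,"y":-138,"z":-30,"rz":0.5},{"x":-200,"y":-138,"z":-30,"rz":0.5},{"x":-409,"y":-276,"z":-19,"rz":0.992},{"x":-409,"y":-276,"z":-19,"rz":0.992},{"x":-409,"y":-276,"z":-19,"rz":0.992},{"x":-409,"y":-276,"z":-19,"rz":0.992},{"x":-409,"y":-276,"z":-19,"rz":0.992},{"x":-409,"y":-276,"z":-19,"rz":0.992},{"x":-409,"y":-276,"z":-19,"rz":0.992},{"x":-409,"y":-276,"z":-19,"rz":0.992},{"x":-409,"y":-276,"z":-19,"rz":0.992}]' 85; python3 - <<'E'
from h import *
info()
print(rel([.493,.115,.022],tool(.178)))
E
```

```text
t 0.10 [0.2241 0.529  0.2305] F [-0.08 -0.46 -1.13] M [-0.01  0.03  0.05] gap 0.0855 q [1.03 0.31 0.05 1.3  0.   1.43]
{'x': -409.2, 'y': -276.0, 'z': 208.9, 'rx': -0.002, 'ry': 0.001, 'rz': 0.992}invalid input at $[0]: expected keys x, y, z, rx, ry, rz
```

```bash
python3 -m crank '[{"x":-200,"y":-138,"z":-30,"rx":0,"ry":0,"rz":0.5},{"x":-200,"y":-138,"z":-30,"rx":0,"ry":0,"rz":0.5},{"x":-200,"y":-138,"z":-30,"rx":0,"ry":0,"rz":0.5},{"x":-409,"y":-276,"z":-19,"rx":0,"ry":0,"rz":0.992},{"x":-409,"y":-276,"z":-19,"rx":0,"ry":0,"rz":0.992},{"x":-409,"y":-276,"z":-19,"rx":0,"ry":0,"rz":0.992},{"x":-409,"y":-276,"z":-19,"rx":0,"ry":0,"rz":0.992},{"x":-409,"y":-276,"z":-19,"rx":0,"ry":0,"rz":0.992},{"x":-409,"y":-276,"z":-19,"rx":0,"ry":0,"rz":0.992},{"x":-409,"y":-276,"z":-19,"rx":0,"ry":0,"rz":0.992},{"x":-409,"y":-276,"z":-19,"rx":0,"ry":0,"rz":0.992}]' 85; python3 - <<'E'
from h import *
info()
print(rel([.493,.115,.022],tool(.178)))
E
```

```text
time: 1.48
eef_pos: [0.4922, 0.1165, 0.2498]
orientation: [-3.14, 0.001, 1.751]
ft_force: [0.9, 0.8, 0.1]
finger_gap: 0.0849
t 1.48 [0.4922 0.1165 0.2498] F [0.91 0.84 0.09] M [0.03 0.03 0.01] gap 0.0849 q [ 0.07  0.18 -0.09  1.31 -0.    1.47]
{'x': -1.4, 'y': 0.9, 'z': 227.8, 'rx': -0.002, 'ry': 0.001, 'rz': 0.002}
```

```bash
python3 -m crank '[{"x":-1.4,"y":1,"z":60,"rx":0,"ry":0,"rz":0},{"x":-1.4,"y":1,"z":115,"rx":0,"ry":0,"rz":0},{"x":-1.4,"y":1,"z":160,"rx":0,"ry":0,"rz":0},{"x":-1.4,"y":1,"z":195,"rx":0,"ry":0,"rz":0},{"x":-1.4,"y":1,"z":215,"rx":0,"ry":0,"rz":0},{"x":-1.4,"y":1,"z":228,"rx":0,"ry":0,"rz":0},{"x":-1.4,"y":1,"z":228,"rx":0,"ry":0,"rz":0},{"x":-1.4,"y":1,"z":228,"rx":0,"ry":0,"rz":0}]'; python3 - <<'E'
from h import *
info()
s=cams.snapshot("side"); cv2.imwrite("pics/s1.png",cv2.resize(s["frame"][110:270,190:400,::-1],None,fx=3,fy=3))
E
```

```text
time: 2.48
eef_pos: [0.4938, 0.1155, 0.0228]
orientation: [3.142, 0.001, 1.751]
ft_force: [0.2, -0.7, -0.1]
finger_gap: 0.0853
t 2.48 [0.4938 0.1155 0.0228] F [ 0.22 -0.71 -0.11] M [0.04 0.03 0.02] gap 0.0853 q [ 0.07  0.35 -0.46  0.76 -0.    1.46]
```

View pics/s1.png

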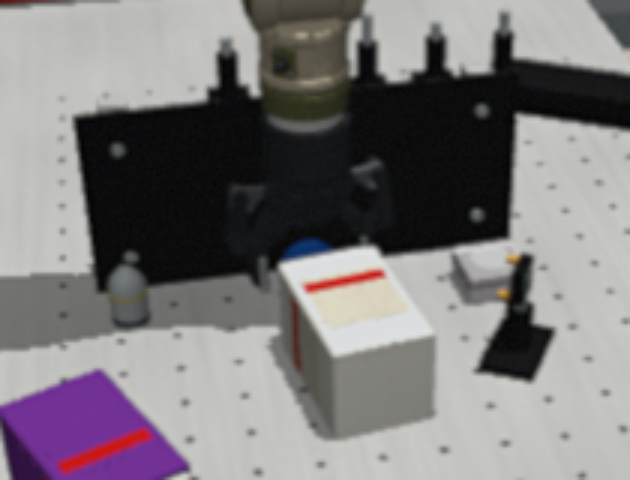

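The cap at crop (310,250) lies centred between the fingers, with the objective and the mount clear. I'm closing the gripper.

```bash
python3 -m crank '[{"x":0,"y":0,"z":0,"rx":0,"ry":0,"rz":0},{"x":0,"y":0,"z":0,"rx":0,"ry":0,"rz":0},{"x":0,"y":0,"z":0,"rx":0,"ry":0,"rz":0},{"x":0,"y":0,"z":0,"rx":0,"ry":0,"rz":0},{"x":0,"y":0,"z":0,"rx":0,"ry":0,"rz":0},{"x":0,"y":0,"z":0,"rx":0,"ry":0,"rz":0}]' 40 35; python3 - <<'E'
from h import *
s=info()
# plan: grasp point = cap axis; cap at s along axis (183), tip angle phi, yaw
def pose(foot_d, phi, yaw, x_foot, g, L=.183, drop=0.):
    """foot_d: distance of foot edge from panel face along its normal"""
    n=np.array([-np.sin(PA),np.cos(PA),0]); 
    f=np.array([x_foot,panel_y(x_foot),0])-n*foot_d
    R=tool(yaw,phi); M=R.as_matrix(); cap=f+M[:,0]*L-M[:,2]*.044
    return cap+M[:,2]*g-[0,0,drop],R,f
print(rel(*pose(.24,0,.178,.52,.02)[:2]))
E
```

```text
time: 3.28
eef_pos: [0.4946, 0.1152, 0.0237]
orientation: [3.14, 0.001, 1.751]
ft_force: [-1.0, 0.8, 4.9]
finger_gap: 0.0492
t 3.27 [0.4946 0.1152 0.0237] F [-0.97  0.79  4.91] M [ 0.04  0.19 -0.01] gap 0.0492 q [ 0.07  0.35 -0.46  0.76 -0.    1.46]
{'x': 15.3, 'y': 9.3, 'z': -0.3, 'rx': 0.002, 'ry': 0.001, 'rz': 0.002}
```

```bash
cat >> h.py <<'E'
def pose(foot_d, phi, yaw, xf, g=.0203, L=.182):
    "TCP for a foot edge on the bench foot_d before the panel face at world x xf, axis raised by phi"
    n=np.array([-np.sin(PA),np.cos(PA),0]); f=np.array([xf,panel_y(xf),0])-n*foot_d
    R=tool(yaw,phi); M=R.as_matrix()
    return f+M[:,0]*L-M[:,2]*(.044-g), R
def plan(a,b,n,rep=2):
    "a,b = (foot_d,phi,yaw,xf)"
    s=state()
    for t in np.r_[np.linspace(0,1,n+1)[1:]]:
        print(rel(*pose(*(np.array(a)*(1-t)+np.array(b)*t)),s))
E
python3 - <<'E'
from h import *
print(rel(*pose(.2555,0,.178,.5268)))
plan((.2555,0,.178,.5268),(.150,.785,.056,.505),7)
E
```

```text
{'x': -1.9, 'y': 14.2, 'z': 0.1, 'rx': 0.002, 'ry': 0.001, 'rz': 0.002}
{'x': 9.6, 'y': 16.1, 'z': -20.2, 'rx': 0.001, 'ry': 0.113, 'rz': 0.02}
{'x': 18.8, 'y': 17.8, 'z': -39.9, 'rx': -0.002, 'ry': 0.226, 'rz': 0.037}
{'x': 25.8, 'y': 19.1, 'z': -58.7, 'rx': -0.007, 'ry': 0.338, 'rz': 0.054}
{'x': 30.7, 'y': 20.0, 'z': -76.6, 'rx': -0.014, 'ry': 0.45, 'rz': 0.071}
{'x': 33.7, 'y': 20.4, 'z': -93.1, 'rx': -0.023, 'ry': 0.562, 'rz': 0.087}
{'x': 34.9, 'y': 20.2, 'z': -108.2, 'rx': -0.034, 'ry': 0.673, 'rz': 0.103}
{'x': 34.5, 'y': 19.3, 'z': -121.7, 'rx': -0.047, 'ry': 0.785, 'rz': 0.118}
```

```bash
python3 -m crank '[{"x":4,"y":1,"z":-10,"rx":0,"ry":0.056,"rz":0.01},{"x":9.5,"y":2.5,"z":-20,"rx":0,"ry":0.113,"rz":0.02},{"x":14.5,"y":4,"z":-30,"rx":0,"ry":0.17,"rz":0.028},{"x":19,"y":5.5,"z":-40,"rx":-0.002,"ry":0.226,"rz":0.037},{"x":22.5,"y":7,"z":-49.5,"rx":-0.004,"ry":0.282,"rz":0.046},{"x":26,"y":8,"z":-58.7,"rx":-0.007,"ry":0.338,"rz":0.054},{"x":28.5,"y":9.5,"z":-68,"rx":-0.01,"ry":0.394,"rz":0.062},{"x":31,"y":10.5,"z":-76.5,"rx":-0.014,"ry":0.45,"rz":0.071},{"x":32.5,"y":11.5,"z":-85,"rx":-0.018,"ry":0.506,"rz":0.079},{"x":33.7,"y":12.5,"z":-93,"rx":-0.023,"ry":0.562,"rz":0.087},{"x":34.5,"y":13,"z":-101,"rx":-0.028,"ry":0.618,"rz":0.095},{"x":35,"y":13.5,"z":-108,"rx":-0.034,"ry":0.673,"rz":0.103},{"x":35,"y":14,"z":-115,"rx":-0.04,"ry":0.73,"rz":0.11},{"x":34.5,"y":14.5,"z":-121.5,"rx":-0.047,"ry":0.785,"rz":0.118},{"x":34.5,"y":14.5,"z":-121.5,"rx":-0.047,"ry":0.785,"rz":0.118},{"x":34.5,"y":14.5,"z":-121.5,"rx":-0.047,"ry":0.785,"rz":0.118}]'; python3 - <<'E'
from h import *
info()
print(rel(*pose(.15,.785,.056,.5)))
s=cams.snapshot("side"); cv2.imwrite("pics/s2.png",cv2.resize(s["frame"][90:270,190:400,::-1],None,fx=3,fy=3))
W=world(s); hsv=cv2.cvtColor(s["frame"],cv2.COLOR_RGB2HSV); m=(W[...,0]>.43)&(W[...,0]<.58)&(W[...,1]>-.05)&(W[...,1]<.18)&(W[...,2]>.012)&(hsv[...,2]>110)&(hsv[...,1]<60)
p=W[m]; c=np.median(p,0)
# fit top (-y) face and base face by normals clustering via RANSAC
rng=np.random.default_rng(0)
for k in range(2):
    best=None
    for _ in range(600):
        a,b,d=p[rng.choice(len(p),3,0)]; n=np.cross(b-a,d-a); l=np.linalg.norm(n)
        if l<1e-6: continue
        n/=l; i=abs((p-a)@n)<.003
        if best is None or i.sum()>best.sum(): best=i
    q=p[best]; u=np.linalg.svd(q-q.mean(0))[2][2]; print(len(q),u.round(3),q.mean(0).round(3),q.min(0).round(3),q.max(0).round(3)); p=p[~best]
E
```

```text
time: 5.28
eef_pos: [0.5026, 0.1516, 0.1449]
orientation: [3.141, -0.783, 1.628]
ft_force: [-0.1, -1.4, -1.2]
finger_gap: 0.0488
t 5.28 [0.5026 0.1516 0.1449] F [-0.09 -1.43 -1.22] M [-1.12 -0.19 -0.05] gap 0.0488 q [-0.27  0.4  -0.29  1.19  0.73  1.12]
{'x': 0.9, 'y': -0.4, 'z': 0.3, 'rx': -0.0, 'ry': 0.002, 'rz': 0.001}
1469 [-0.042  0.687 -0.725] [0.508 0.021 0.111] [ 0.465 -0.031  0.062] [0.554 0.08  0.165]
205 [ 0.04  -0.632  0.774] [0.509 0.036 0.123] [ 0.464 -0.032  0.066] [0.552 0.088 0.164]
```

View pics/s2.png

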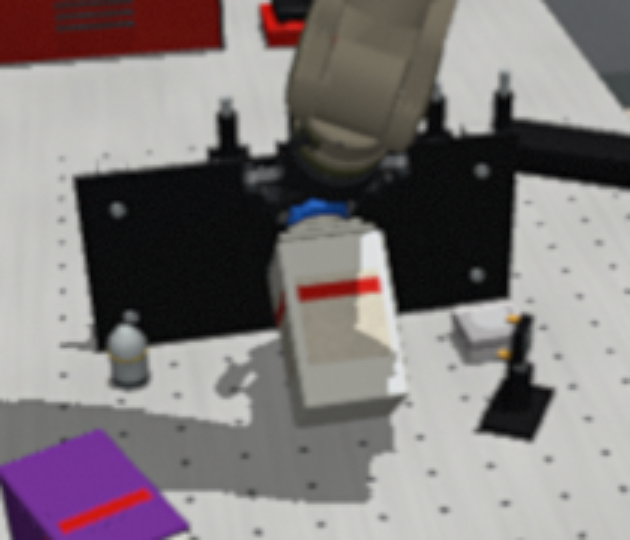

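The bottle is propped with its foot on the bench, about 46° from upright with a yaw of 0.06, and its cap (crop 318,212) is just short of the panel. Next I creep to contact.

```bash
python3 -m crank '[{"x":3,"y":0,"z":3,"rx":0,"ry":0,"rz":0},{"x":5,"y":0,"z":5,"rx":0,"ry":0,"rz":0},{"x":7,"y":0,"z":7,"rx":0,"ry":0,"rz":0},{"x":9,"y":0,"z":9,"rx":0,"ry":0,"rz":0},{"x":9,"y":0,"z":9,"rx":0,"ry":0,"rz":0}]'; python3 -m crank '[{"x":0.7,"y":0,"z":0.7,"rx":0,"ry":0,"rz":0},{"x":1.4,"y":0,"z":1.4,"rx":0,"ry":0,"rz":0},{"x":1.4,"y":0,"z":1.4,"rx":0,"ry":0,"rz":0}]'; python3 -c "
from h import *
info()"
```

```text
time: 5.95
eef_pos: [0.5016, 0.1648, 0.145]
orientation: [3.141, -0.783, 1.629]
ft_force: [-0.7, -0.9, -0.4]
finger_gap: 0.049
time: 6.32
eef_pos: [0.5015, 0.1668, 0.145]
orientation: [3.141, -0.783, 1.629]
ft_force: [-0.0, -1.4, -2.3]
finger_gap: 0.0492
t 6.33 [0.5015 0.1668 0.145 ] F [-0.04 -1.44 -2.31] M [-1.24 -0.05  0.02] gap 0.0492 q [-0.24  0.39 -0.3   1.16  0.74  1.16]
```

```bash
python3 -m crank '[{"x":0.7,"y":0,"z":0.7,"rx":0,"ry":0,"rz":0},{"x":1.4,"y":0,"z":1.4,"rx":0,"ry":0,"rz":0},{"x":1.4,"y":0,"z":1.4,"rx":0,"ry":0,"rz":0}]'; python3 -c "
from h import *
info()"
```

```text
time: 6.7
eef_pos: [0.5013, 0.1689, 0.145]
orientation: [3.141, -0.783, 1.629]
ft_force: [0.7, -2.0, -1.3]
finger_gap: 0.0496
t 6.70 [0.5013 0.1689 0.145 ] F [ 0.7  -1.98 -1.29] M [-1.27 -0.09  0.  ] gap 0.0496 q [-0.24  0.39 -0.3   1.16  0.74  1.16]
```

```bash
python3 -m crank '[{"x":0.7,"y":0,"z":0.7,"rx":0,"ry":0,"rz":0},{"x":1.4,"y":0,"z":1.4,"rx":0,"ry":0,"rz":0},{"x":1.4,"y":0,"z":1.4,"rx":0,"ry":0,"rz":0}]'; python3 -c "
from h import *
info()"
```

```text
time: 7.08
eef_pos: [0.5012, 0.171, 0.145]
orientation: [3.141, -0.783, 1.629]
ft_force: [0.0, -1.6, -1.3]
finger_gap: 0.0489
t 7.08 [0.5012 0.171  0.145 ] F [ 0.02 -1.59 -1.31] M [-1.23 -0.11 -0.06] gap 0.0489 q [-0.23  0.39 -0.31  1.15  0.74  1.17]
```

```bash
python3 -m crank '[{"x":0.7,"y":0,"z":0.7,"rx":0,"ry":0,"rz":0},{"x":0.7,"y":0,"z":0.7,"rx":0,"ry":0,"rz":0}]'; python3 -c "
from h import *
info()"
```

```text
time: 7.32
eef_pos: [0.5011, 0.172, 0.1451]
orientation: [3.141, -0.783, 1.629]
ft_force: [0.6, -1.1, -1.7]
finger_gap: 0.0493
t 7.33 [0.5011 0.172  0.1451] F [ 0.56 -1.07 -1.71] M [-1.28 -0.08  0.01] gap 0.0493 q [-0.23  0.39 -0.31  1.15  0.74  1.17]
```

```bash
python3 -m crank '[{"x":0.7,"y":0,"z":0.7,"rx":0,"ry":0,"rz":0},{"x":0.7,"y":0,"z":0.7,"rx":0,"ry":0,"rz":0}]'; python3 -c "
from h import *
info()"
```

```text
time: 7.58
eef_pos: [0.501, 0.1731, 0.1451]
orientation: [3.141, -0.783, 1.629]
ft_force: [0.2, -1.4, -1.3]
finger_gap: 0.0488
t 7.58 [0.501  0.1731 0.1451] F [ 0.21 -1.4  -1.28] M [-1.29 -0.11  0.01] gap 0.0488 q [-0.23  0.39 -0.31  1.15  0.74  1.17]
```

```bash
python3 -m crank '[{"x":0.7,"y":0,"z":0.7,"rx":0,"ry":0,"rz":0},{"x":0.7,"y":0,"z":0.7,"rx":0,"ry":0,"rz":0}]'|grep force
```

```text
ft_force: [0.5, -2.0, -1.6]
```

```bash
python3 -m crank '[{"x":0.7,"y":0,"z":0.7,"rx":0,"ry":0,"rz":0},{"x":0.7,"y":0,"z":0.7,"rx":0,"ry":0,"rz":0}]'|grep force
```

```text
ft_force: [0.6, -0.9, -1.3]
```

```bash
python3 -m crank '[{"x":0.7,"y":0,"z":0.7,"rx":0,"ry":0,"rz":0},{"x":0.7,"y":0,"z":0.7,"rx":0,"ry":0,"rz":0}]';  python3 -c "
from h import *
info()"
```

```text
time: 8.32
eef_pos: [0.5008, 0.1763, 0.1452]
orientation: [3.141, -0.784, 1.629]
ft_force: [0.5, -0.4, -1.2]
finger_gap: 0.0487
t 8.32 [0.5008 0.1763 0.1452] F [ 0.52 -0.4  -1.19] M [-1.32 -0.06  0.03] gap 0.0487 q [-0.22  0.39 -0.31  1.14  0.75  1.18]
```

```bash
python3 -m crank '[{"x":0.7,"y":0,"z":0.7,"rx":0,"ry":0,"rz":0},{"x":0.7,"y":0,"z":0.7,"rx":0,"ry":0,"rz":0}]'|grep force
```

```text
ft_force: [0.3, -2.1, -1.8]
```

```bash
python3 -m crank '[{"x":0.7,"y":0,"z":0.7,"rx":0,"ry":0,"rz":0},{"x":0.7,"y":0,"z":0.7,"rx":0,"ry":0,"rz":0}]';  python3 - <<'E'
from h import *
info()
s=cams.snapshot("top"); cv2.imwrite("pics/t3.png",cv2.resize(s["frame"][170:320,130:330,::-1],None,fx=4,fy=4))
E
```

```text
time: 8.82
eef_pos: [0.5006, 0.1784, 0.1452]
orientation: [3.14, -0.784, 1.63]
ft_force: [0.5, -2.9, -1.3]
finger_gap: 0.0492
t 8.82 [0.5006 0.1784 0.1452] F [ 0.48 -2.94 -1.3 ] M [-1.4  -0.02 -0.02] gap 0.0492 q [-0.22  0.39 -0.31  1.14  0.75  1.19]
```

View pics/t3.png

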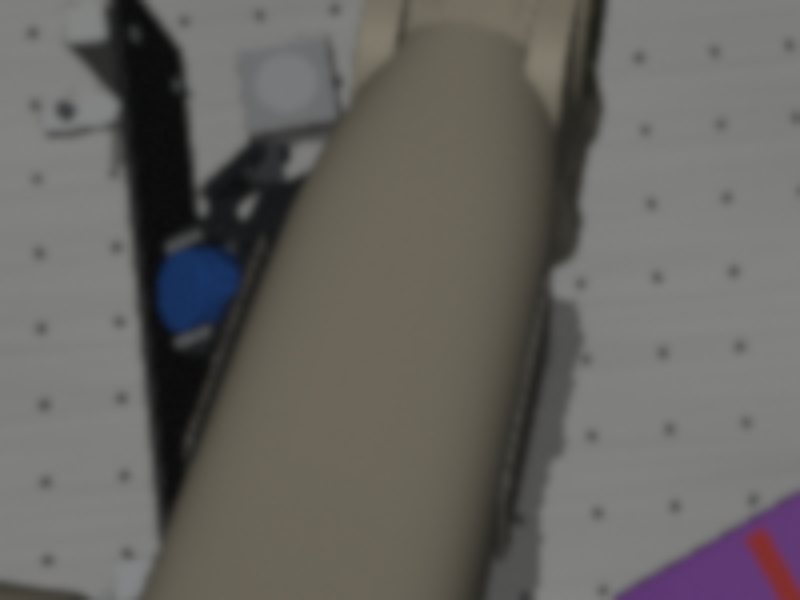

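The cap at crop (195,288) appears to be right at the sheet, and Fy is starting to grow. I'm creeping on.

```bash
python3 -m crank '[{"x":0.5,"y":0,"z":0.5,"rx":0,"ry":0,"rz":0},{"x":0.5,"y":0,"z":0.5,"rx":0,"ry":0,"rz":0}]';  python3 -c "
from h import *
info()"
```

```text
time: 9.12
eef_pos: [0.5007, 0.1787, 0.1451]
orientation: [3.14, -0.783, 1.629]
ft_force: [0.1, -4.9, -1.1]
finger_gap: 0.0494
t 9.12 [0.5007 0.1787 0.1451] F [ 0.06 -4.87 -1.13] M [-1.59 -0.01  0.04] gap 0.0494 q [-0.22  0.38 -0.31  1.14  0.75  1.19]
```

```bash
python3 -m crank '[{"x":0.5,"y":0,"z":0.5,"rx":0,"ry":0,"rz":0},{"x":0.5,"y":0,"z":0.5,"rx":0,"ry":0,"rz":0}]';  python3 -c "
from h import *
info()"
```

```text
time: 9.38
eef_pos: [0.5007, 0.1788, 0.145]
orientation: [3.14, -0.782, 1.629]
ft_force: [-1.0, -6.0, -0.7]
finger_gap: 0.049
t 9.38 [0.5007 0.1788 0.145 ] F [-0.99 -5.96 -0.65] M [-1.74  0.03  0.2 ] gap 0.0490 q [-0.22  0.38 -0.31  1.14  0.74  1.19]
```

```bash
cat >> h.py <<'E'
def touch(phi,top=.180):
    "foot-to-panel distance at which the cap touches"
    c,s=np.cos(phi),np.sin(phi); u=min(.200,(top-.019*c)/s); return u*c-.019*s
E
python3 -m crank '[{"x":0.5,"y":0,"z":0.5,"rx":0,"ry":0,"rz":0},{"x":0.5,"y":0,"z":0.5,"rx":0,"ry":0,"rz":0},{"x":0.5,"y":0,"z":0.5,"rx":0,"ry":0,"rz":0}]'
python3 - <<'E'
from h import *
s=info(); p0=pose(touch(.785),.785,.056,.4935)[0]; off=s["eef_pos"]-p0; print("off",off.round(4))
for f in np.arange(.785,1.13,.035):
    p,R=pose(touch(f),f,.056,.4935); print(round(f,3),rel(p+off,R,s), round(touch(f),4))
E
```

```text
time: 9.75
eef_pos: [0.5008, 0.1788, 0.145]
orientation: [3.141, -0.78, 1.629]
ft_force: [-0.7, -8.6, 0.4]
finger_gap: 0.0487
t 9.75 [0.5008 0.1788 0.145 ] F [-0.71 -8.6   0.36] M [-1.77  0.12  0.27] gap 0.0487 q [-0.22  0.38 -0.31  1.14  0.74  1.19]
off [ 0.0064  0.0048 -0.0004]
0.785 {'x': 0.0, 'y': 0.0, 'z': 0.0, 'rx': -0.0, 'ry': 0.005, 'rz': 0.001} 0.128
0.82 {'x': 2.9, 'y': 0.0, 'z': -2.5, 'rx': -0.0, 'ry': 0.04, 'rz': 0.001} 0.1226
0.855 {'x': 5.8, 'y': 0.0, 'z': -4.8, 'rx': -0.0, 'ry': 0.075, 'rz': 0.001} 0.1169
0.89 {'x': 8.5, 'y': 0.0, 'z': -7.0, 'rx': -0.0, 'ry': 0.11, 'rz': 0.001} 0.1111
0.925 {'x': 11.0, 'y': 0.0, 'z': -9.1, 'rx': -0.0, 'ry': 0.145, 'rz': 0.001} 0.1052
0.96 {'x': 13.5, 'y': 0.0, 'z': -11.0, 'rx': -0.0, 'ry': 0.18, 'rz': 0.001} 0.0991
0.995 {'x': 15.8, 'y': 0.0, 'z': -12.7, 'rx': -0.0, 'ry': 0.215, 'rz': 0.001} 0.093
1.03 {'x': 18.5, 'y': 0.0, 'z': -13.8, 'rx': -0.0, 'ry': 0.25, 'rz': 0.001} 0.0859
1.065 {'x': 21.7, 'y': 0.0, 'z': -14.1, 'rx': -0.0, 'ry': 0.285, 'rz': 0.001} 0.078
1.1 {'x': 24.5, 'y': 0.0, 'z': -14.5, 'rx': -0.0, 'ry': 0.32, 'rz': 0.001} 0.0703
```

```bash
python3 -m crank '[{"x":1.2,"y":0,"z":-1.6,"rx":0,"ry":0.02,"rz":0},{"x":2.5,"y":0,"z":-2.9,"rx":0,"ry":0.04,"rz":0},{"x":4,"y":0,"z":-4.1,"rx":0,"ry":0.058,"rz":0},{"x":5.4,"y":0,"z":-5.2,"rx":0,"ry":0.075,"rz":0},{"x":6.7,"y":0,"z":-6.3,"rx":0,"ry":0.093,"rz":0},{"x":8,"y":0,"z":-7.4,"rx":0,"ry":0.11,"rz":0},{"x":8,"y":0,"z":-7.4,"rx":0,"ry":0.11,"rz":0}]'
python3 - <<'E'
from h import *
s=info(); off=np.array([.0064,.0048,-.0004])
print(rel(pose(touch(.89),.89,.056,.4935)[0]+off,tool(.056,.89)))
for f in np.arange(.925,1.13,.035):
    p,R=pose(touch(f),f,.056,.4935); print(round(f,3),rel(p+off,R,s), round(touch(f),4))
E
```

```text
time: 10.62
eef_pos: [0.5009, 0.1793, 0.156]
orientation: [3.141, -0.891, 1.628]
ft_force: [0.4, -2.5, -0.8]
finger_gap: 0.0491
t 10.62 [0.5009 0.1793 0.156 ] F [ 0.38 -2.47 -0.85] M [-1.38 -0.06 -0.01] gap 0.0491 q [-0.26  0.43 -0.29  1.22  0.83  1.09]
{'x': 0.3, 'y': -0.1, 'z': 0.5, 'rx': -0.0, 'ry': -0.001, 'rz': 0.001}
0.925 {'x': 3.1, 'y': -0.1, 'z': -1.2, 'rx': -0.0, 'ry': 0.034, 'rz': 0.001} 0.1052
0.96 {'x': 5.8, 'y': -0.1, 'z': -2.8, 'rx': -0.0, 'ry': 0.069, 'rz': 0.001} 0.0991
0.995 {'x': 8.3, 'y': -0.1, 'z': -4.3, 'rx': -0.0, 'ry': 0.104, 'rz': 0.001} 0.093
1.03 {'x': 11.1, 'y': -0.1, 'z': -5.1, 'rx': -0.0, 'ry': 0.139, 'rz': 0.001} 0.0859
1.065 {'x': 14.3, 'y': -0.1, 'z': -5.0, 'rx': -0.0, 'ry': 0.174, 'rz': 0.001} 0.078
1.1 {'x': 17.1, 'y': -0.1, 'z': -5.2, 'rx': -0.0, 'ry': 0.209, 'rz': 0.001} 0.0703
```

```bash
python3 -m crank '[{"x":1.5,"y":0,"z":-0.6,"rx":0,"ry":0.017,"rz":0},{"x":3.1,"y":0,"z":-1.2,"rx":0,"ry":0.034,"rz":0},{"x":4.5,"y":0,"z":-2,"rx":0,"ry":0.052,"rz":0},{"x":5.8,"y":0,"z":-2.8,"rx":0,"ry":0.069,"rz":0},{"x":7.1,"y":0,"z":-3.5,"rx":0,"ry":0.087,"rz":0},{"x":8.3,"y":0,"z":-4.3,"rx":0,"ry":0.104,"rz":0},{"x":8.3,"y":0,"z":-4.3,"rx":0,"ry":0.104,"rz":0}]'
python3 - <<'E'
from h import *
s=info(); off=np.array([.0064,.0048,-.0004])
print(rel(pose(touch(.995),.995,.056,.4935)[0]+off,tool(.056,.995)))
for f in np.arange(1.03,1.13,.035):
    p,R=pose(touch(f),f,.056,.4935); print(round(f,3),rel(p+off,R,s), round(touch(f),4))
E
```

```text
time: 11.5
eef_pos: [0.5011, 0.1806, 0.1649]
orientation: [3.141, -0.996, 1.627]
ft_force: [-0.4, -6.1, -2.2]
finger_gap: 0.0491
t 11.50 [0.5011 0.1806 0.1649] F [-0.4  -6.11 -2.18] M [-1.96 -0.04  0.11] gap 0.0491 q [-0.29  0.49 -0.27  1.3   0.91  0.98]
{'x': 0.5, 'y': -0.4, 'z': 0.3, 'rx': 0.0, 'ry': -0.001, 'rz': 0.0}
1.03 {'x': 3.4, 'y': -0.4, 'z': -0.2, 'rx': 0.0, 'ry': 0.034, 'rz': 0.0} 0.0859
1.065 {'x': 6.6, 'y': -0.4, 'z': 0.2, 'rx': 0.0, 'ry': 0.069, 'rz': 0.0} 0.078
1.1 {'x': 9.4, 'y': -0.4, 'z': 0.4, 'rx': 0.0, 'ry': 0.104, 'rz': 0.0} 0.0703
```

```bash
python3 -m crank '[{"x":1.4,"y":0,"z":-0.6,"rx":0,"ry":0.017,"rz":0},{"x":3,"y":0,"z":-1.1,"rx":0,"ry":0.034,"rz":0},{"x":4.5,"y":0,"z":-1.1,"rx":0,"ry":0.052,"rz":0},{"x":6,"y":0,"z":-1,"rx":0,"ry":0.069,"rz":0},{"x":7.6,"y":0,"z":-1,"rx":0,"ry":0.087,"rz":0},{"x":9,"y":0,"z":-0.8,"rx":0,"ry":0.104,"rz":0},{"x":9,"y":0,"z":-0.8,"rx":0,"ry":0.104,"rz":0}]'
cat >> h.py <<'E'
def faces(s,k=2,box=(.43,.58,-.07,.19)):
    W=world(s); hsv=cv2.cvtColor(s["frame"],cv2.COLOR_RGB2HSV)
    m=(W[...,0]>box[0])&(W[...,0]<box[1])&(W[...,1]>box[2])&(W[...,1]<box[3])&(W[...,2]>.012)&(hsv[...,2]>110)&(hsv[...,1]<60)
    p=W[m]; rng=np.random.default_rng(0)
    for _ in range(k):
        best=np.zeros(len(p),bool)
        for _ in range(600):
            a,b,d=p[rng.choice(len(p),3,0)]; n=np.cross(b-a,d-a); l=np.linalg.norm(n)
            if l>1e-6:
                i=abs((p-a)@(n/l))<.003
                if i.sum()>best.sum(): best=i
        q=p[best]; u=np.linalg.svd(q-q.mean(0))[2][2]; print(len(q),u.round(3),q.mean(0).round(3),q.min(0).round(3),q.max(0).round(3)); p=p[~best]
E
python3 - <<'E'
from h import *
s=info(); off=np.array([.0064,.0048,-.0004])
print(rel(pose(touch(1.1),1.1,.056,.4935)[0]+off,tool(.056,1.1)))
s=cams.snapshot("side"); cv2.imwrite("pics/s4.png",cv2.resize(s["frame"][80:270,190:400,::-1],None,fx=3,fy=3)); faces(s)
E
```

```text
time: 12.38
eef_pos: [0.5013, 0.1828, 0.171]
orientation: [-3.141, -1.096, 1.626]
ft_force: [-0.2, -15.6, -9.6]
finger_gap: 0.0485
t 12.38 [0.5013 0.1828 0.171 ] F [ -0.21 -15.55  -9.64] M [-3.71 -0.03  0.12] gap 0.0485 q [-0.31  0.55 -0.24  1.39  0.98  0.87]
{'x': 2.9, 'y': -0.7, 'z': 2.2, 'rx': 0.0, 'ry': 0.004, 'rz': -0.0}
1309 [ 0.049 -0.832  0.552] [0.506 0.062 0.106] [0.463 0.022 0.047] [0.551 0.107 0.171]
243 [-0.047  0.832 -0.553] [0.506 0.056 0.104] [0.465 0.02  0.051] [0.549 0.099 0.168]
```

View pics/s4.png

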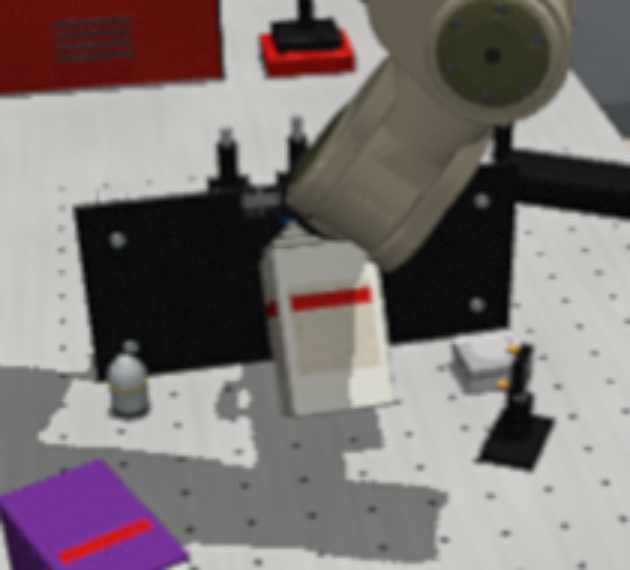

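The force rose to 15.6 N, and the bottle, at 33.6° from upright, lags the tool by 0.11 rad because the cap caught under the sheet's top edge. I'm backing off at once.

```bash
python3 -m crank '[{"x":-1,"y":0,"z":-2,"rx":0,"ry":0,"rz":0},{"x":-1.8,"y":0,"z":-3.6,"rx":0,"ry":0,"rz":0},{"x":-2.7,"y":0,"z":-5.4,"rx":0,"ry":0,"rz":0},{"x":-2.7,"y":0,"z":-5.4,"rx":0,"ry":0,"rz":0}]'
cat >> h.py <<'E'
def pose2(foot_d, phi, xf, delta, g=.0203, L=.187, yaw=.056, py=.0010):
    n=np.array([-np.sin(PA),np.cos(PA),0]); f=np.array([xf,panel_y(xf)+py,0])-n*foot_d
    M=tool(yaw,phi).as_matrix(); T=tool(yaw,phi+delta); 
    return f+M[:,0]*L-M[:,2]*.044+T.as_matrix()[:,2]*g, T
E
python3 - <<'E'
from h import *
s0=info()
s=cams.snapshot("side"); faces(s,1)
d=.115; 
for ph in (.985,1.02,1.06,1.10): print(ph,[ (fd,rel(*pose2(fd,ph,.4985,d),s0)) for fd in (touch(ph)+.005,)])
E
```

```text
time: 12.92
eef_pos: [0.5016, 0.1777, 0.1725]
orientation: [3.142, -1.099, 1.625]
ft_force: [-0.9, 2.6, 5.5]
finger_gap: 0.049
t 12.93 [0.5016 0.1777 0.1725] F [-0.87  2.56  5.51] M [0.55 0.27 0.08] gap 0.0490 q [-0.32  0.55 -0.24  1.41  0.97  0.85]
1328 [ 0.047 -0.845  0.533] [0.506 0.058 0.103] [0.464 0.02  0.045] [0.553 0.102 0.171]
0.985 [(np.float64(0.09974045317159928), {'x': -2.0, 'y': -2.4, 'z': -0.3, 'rx': 0.001, 'ry': 0.001, 'rz': -0.001})]
1.02 [(np.float64(0.09325861192252227), {'x': 0.8, 'y': -2.4, 'z': -1.2, 'rx': 0.001, 'ry': 0.036, 'rz': -0.001})]
1.06 [(np.float64(0.08409272782859528), {'x': 4.4, 'y': -2.4, 'z': -0.7, 'rx': 0.001, 'ry': 0.076, 'rz': -0.001})]
1.1 [(np.float64(0.07529486589101478), {'x': 7.6, 'y': -2.4, 'z': -0.4, 'rx': 0.001, 'ry': 0.116, 'rz': -0.001})]
```

```bash
python3 -m crank '[{"x":1.6,"y":0,"z":-0.6,"rx":0,"ry":0.02,"rz":0},{"x":3.2,"y":0,"z":-1,"rx":0,"ry":0.038,"rz":0},{"x":4.8,"y":0,"z":-1,"rx":0,"ry":0.057,"rz":0},{"x":6.5,"y":0,"z":-1,"rx":0,"ry":0.075,"rz":0},{"x":8,"y":0,"z":-1,"rx":0,"ry":0.093,"rz":0},{"x":8,"y":0,"z":-1,"rx":0,"ry":0.093,"rz":0}]'
python3 - <<'E'
from h import *
s0=info()
s=cams.snapshot("side"); faces(s,1)
E
```

```text
time: 13.72
eef_pos: [0.5016, 0.1805, 0.1799]
orientation: [-3.139, -1.193, 1.623]
ft_force: [-0.4, -0.1, -4.0]
finger_gap: 0.0492
t 13.72 [0.5016 0.1805 0.1799] F [-0.4  -0.11 -4.  ] M [-1.27 -0.07 -0.  ] gap 0.0492 q [-0.34  0.62 -0.21  1.51  1.03  0.73]
1166 [-0.044  0.894 -0.446] [0.502 0.067 0.096] [0.457 0.036 0.039] [0.551 0.127 0.213]
```

```bash
python3 -m crank '[{"x":1,"y":0,"z":1,"rx":0,"ry":0,"rz":0},{"x":0.9,"y":0,"z":2.2,"rx":0,"ry":0,"rz":0},{"x":0.9,"y":0,"z":2.2,"rx":0,"ry":0,"rz":0}]'|egrep "pos|force"
```

```text
eef_pos: [0.5013, 0.1831, 0.18]
ft_force: [1.1, -0.0, -4.6]
```

```bash
python3 -m crank '[{"x":0.4,"y":0,"z":1,"rx":0,"ry":0,"rz":0},{"x":0.4,"y":0,"z":1,"rx":0,"ry":0,"rz":0}]'|egrep "pos|force"
```

```text
eef_pos: [0.5011, 0.1843, 0.1801]
ft_force: [0.4, 0.2, -4.1]
```

```bash
python3 -m crank '[{"x":0.4,"y":0,"z":1,"rx":0,"ry":0,"rz":0},{"x":0.4,"y":0,"z":1,"rx":0,"ry":0,"rz":0}]'; python3 -c "
from h import *
info()"
```

```text
time: 14.65
eef_pos: [0.501, 0.1854, 0.1801]
orientation: [-3.142, -1.192, 1.626]
ft_force: [0.3, -0.4, -5.7]
finger_gap: 0.0488
t 14.65 [0.501  0.1854 0.1801] F [ 0.33 -0.38 -5.7 ] M [-1.46 -0.07 -0.02] gap 0.0488 q [-0.33  0.61 -0.22  1.5   1.04  0.74]
```

```bash
python3 -m crank '[{"x":-1,"y":0,"z":0.4,"rx":0,"ry":0,"rz":0},{"x":-2,"y":0,"z":0.7,"rx":0,"ry":0,"rz":0},{"x":-2,"y":0,"z":0.7,"rx":0,"ry":0,"rz":0}]'; python3 -c "
from h import *
info(); faces(cams.snapshot('side'),1)"
```

```text
time: 15.02
eef_pos: [0.5014, 0.1859, 0.1797]
orientation: [-3.141, -1.195, 1.623]
ft_force: [-1.0, 2.7, 6.1]
finger_gap: 0.0493
t 15.03 [0.5014 0.1859 0.1797] F [-1.05  2.75  6.1 ] M [0.66 0.23 0.18] gap 0.0493 q [-0.33  0.61 -0.22  1.5   1.04  0.74]
1151 [-0.043  0.899 -0.435] [0.503 0.072 0.096] [0.464 0.043 0.038] [0.55  0.109 0.17 ]
```

```bash
python3 -m crank '[{"x":0.4,"y":0,"z":1,"rx":0,"ry":0,"rz":0},{"x":0.4,"y":0,"z":1,"rx":0,"ry":0,"rz":0}]'; python3 -c "
from h import *
info()"
```

```text
time: 15.32
eef_pos: [0.5014, 0.1865, 0.1797]
orientation: [-3.141, -1.194, 1.624]
ft_force: [-2.1, -4.3, 0.9]
finger_gap: 0.0491
t 15.32 [0.5014 0.1865 0.1797] F [-2.11 -4.35  0.85] M [-0.97  0.2   0.26] gap 0.0491 q [-0.33  0.61 -0.22  1.5   1.04  0.74]
```

```bash
python3 -m crank '[{"x":0.3,"y":0,"z":0.7,"rx":0,"ry":0,"rz":0},{"x":0.3,"y":0,"z":0.7,"rx":0,"ry":0,"rz":0}]'; python3 -c "
from h import *
info()"
```

```text
time: 15.58
eef_pos: [0.5014, 0.1866, 0.1797]
orientation: [-3.141, -1.193, 1.623]
ft_force: [-2.2, -6.6, 1.4]
finger_gap: 0.0489
t 15.57 [0.5014 0.1866 0.1797] F [-2.2  -6.57  1.36] M [-1.02  0.3   0.48] gap 0.0489 q [-0.33  0.61 -0.22  1.49  1.04  0.74]
```

```bash
python3 -m crank '[{"x":0.3,"y":0,"z":0.7,"rx":0,"ry":0,"rz":0},{"x":0.3,"y":0,"z":0.7,"rx":0,"ry":0,"rz":0}]'; python3 -c "
from h import *
info()"
```

```text
time: 15.82
eef_pos: [0.5014, 0.1866, 0.1796]
orientation: [-3.141, -1.192, 1.623]
ft_force: [-2.5, -7.5, 0.1]
finger_gap: 0.0492
t 15.82 [0.5014 0.1866 0.1796] F [-2.46 -7.54  0.14] M [-0.95  0.22  0.49] gap 0.0492 q [-0.33  0.61 -0.22  1.49  1.04  0.74]
```

Contact: Fy is -7.5 N with the tool stalled, and the tilt is about 26° from upright. Next I back off and bring the bottle upright about its foot.

```bash
python3 -m crank '[{"x":0.3,"y":0,"z":0.6,"rx":0,"ry":0,"rz":0},{"x":-1,"y":0,"z":-3,"rx":0,"ry":0,"rz":0},{"x":-3,"y":0,"z":-8,"rx":0,"ry":0,"rz":0},{"x":-3,"y":0,"z":-8,"rx":0,"ry":0,"rz":0}]'
python3 - <<'E'
from h import *
s0=info(); faces(cams.snapshot('side'),1)
d=.072; off=s0["eef_pos"]-pose2(.075,1.12,.4985,d)[0]; print(off)
for ph in np.linspace(1.12,1.57,10):
    p,T=pose2(.075,ph,.4985,d); print(round(ph,3),rel(p+off,T,s0))
E
```

```text
time: 16.32
eef_pos: [0.5022, 0.1781, 0.1808]
orientation: [-3.14, -1.194, 1.62]
ft_force: [-0.9, 2.1, 5.9]
finger_gap: 0.049
t 16.32 [0.5022 0.1781 0.1808] F [-0.94  2.08  5.94] M [0.58 0.26 0.19] gap 0.0490 q [-0.35  0.62 -0.21  1.52  1.03  0.72]
1152 [ 0.052 -0.913  0.404] [0.503 0.068 0.094] [0.459 0.041 0.036] [0.551 0.119 0.217]
[0.00288812 0.00103936 0.00086232]
1.12 {'x': 0.0, 'y': 0.0, 'z': 0.0, 'rx': 0.004, 'ry': -0.002, 'rz': -0.002}
1.17 {'x': -0.7, 'y': 0.0, 'z': -9.5, 'rx': 0.004, 'ry': 0.048, 'rz': -0.002}
1.22 {'x': -1.9, 'y': 0.1, 'z': -18.9, 'rx': 0.004, 'ry': 0.098, 'rz': -0.002}
1.27 {'x': -3.6, 'y': 0.1, 'z': -28.2, 'rx': 0.005, 'ry': 0.148, 'rz': -0.002}
1.32 {'x': -5.7, 'y': 0.2, 'z': -37.5, 'rx': 0.005, 'ry': 0.198, 'rz': -0.002}
1.37 {'x': -8.3, 'y': 0.2, 'z': -46.6, 'rx': 0.005, 'ry': 0.248, 'rz': -0.002}
1.42 {'x': -11.4, 'y': 0.3, 'z': -55.6, 'rx': 0.005, 'ry': 0.298, 'rz': -0.002}
1.47 {'x': -14.9, 'y': 0.3, 'z': -64.5, 'rx': 0.005, 'ry': 0.348, 'rz': -0.002}
1.52 {'x': -18.8, 'y': 0.4, 'z': -73.1, 'rx': 0.005, 'ry': 0.398, 'rz': -0.002}
1.57 {'x': -23.1, 'y': 0.4, 'z': -81.5, 'rx': 0.005, 'ry': 0.448, 'rz': -0.001}
```

```bash
python3 -m crank '[{"x":-0.3,"y":0,"z":-4.7,"rx":0,"ry":0.025,"rz":0},{"x":-0.7,"y":0,"z":-9.4,"rx":0,"ry":0.05,"rz":0},{"x":-1.3,"y":0,"z":-14,"rx":0,"ry":0.075,"rz":0},{"x":-2.1,"y":0,"z":-18.8,"rx":0,"ry":0.1,"rz":0},{"x":-3,"y":0,"z":-23.4,"rx":0,"ry":0.125,"rz":0},{"x":-4,"y":0,"z":-28,"rx":0,"ry":0.15,"rz":0},{"x":-5.2,"y":0,"z":-32.6,"rx":0,"ry":0.175,"rz":0},{"x":-6.5,"y":0,"z":-37.2,"rx":0,"ry":0.2,"rz":0},{"x":-8,"y":0,"z":-41.6,"rx":0,"ry":0.225,"rz":0},{"x":-9.5,"y":0,"z":-46,"rx":0,"ry":0.25,"rz":0},{"x":-9.5,"y":0,"z":-46,"rx":0,"ry":0.25,"rz":0}]'
python3 - <<'E'
from h import *
s0=info(); faces(cams.snapshot('side'),1)
E
```

```text
time: 17.75
eef_pos: [0.5048, 0.1315, 0.1888]
orientation: [-3.124, -1.445, 1.604]
ft_force: [-1.5, -0.5, 3.1]
finger_gap: 0.0492
t 17.75 [0.5048 0.1315 0.1888] F [-1.51 -0.48  3.12] M [0.   0.05 0.09] gap 0.0492 q [-0.46  0.87 -0.09  1.92  1.05  0.22]
619 [ 0.024 -0.986  0.164] [0.487 0.046 0.075] [0.466 0.033 0.015] [0.523 0.063 0.162]
```

```bash
python3 -m crank '[{"x":-0.4,"y":0,"z":-4.7,"rx":0,"ry":0.025,"rz":0},{"x":-1.1,"y":0,"z":-9.4,"rx":0,"ry":0.05,"rz":0},{"x":-2,"y":0,"z":-14,"rx":0,"ry":0.075,"rz":0},{"x":-3.1,"y":0,"z":-18.8,"rx":0,"ry":0.1,"rz":0},{"x":-4.3,"y":0,"z":-23.4,"rx":0,"ry":0.125,"rz":0},{"x":-5.6,"y":0,"z":-28,"rx":0,"ry":0.15,"rz":0},{"x":-5.6,"y":0,"z":-28,"rx":0,"ry":0.15,"rz":0},{"x":-5.6,"y":0,"z":-28,"rx":0,"ry":0.15,"rz":0}]'
python3 - <<'E'
from h import *
s0=info(); s=cams.snapshot('side'); faces(s,1)
cv2.imwrite("pics/s5.png",cv2.resize(s["frame"][80:270,190:400,::-1],None,fx=3,fy=3))
E
```

```text
time: 18.8
eef_pos: [0.5065, 0.1028, 0.188]
orientation: [-0.076, -1.547, -1.445]
ft_force: [1.5, -1.9, 7.9]
finger_gap: 0.049
t 18.80 [0.5065 0.1028 0.188 ] F [ 1.46 -1.87  7.95] M [ 0.9   0.07 -0.12] gap 0.0490 q [-0.51  1.02 -0.04  2.13  1.02 -0.04]
435 [-0.062  0.998 -0.016] [0.484 0.034 0.066] [0.467 0.031 0.012] [0.513 0.038 0.152]
```

View pics/s5.png

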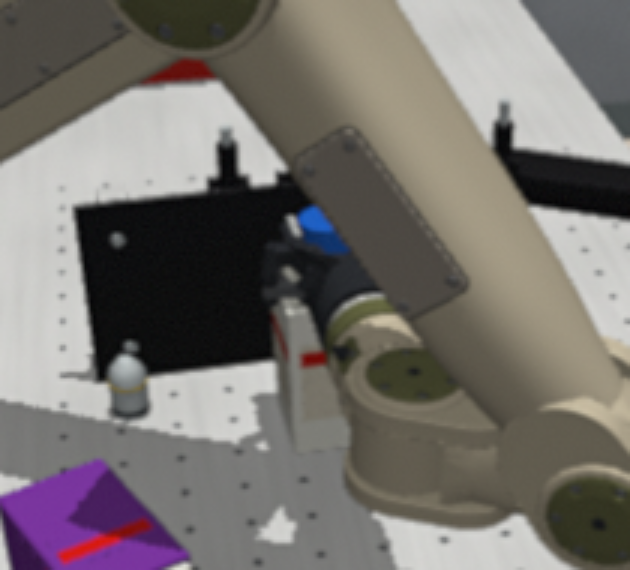

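```bash
python3 -m crank '[{"x":0.5,"y":0,"z":3,"rx":0,"ry":0,"rz":0},{"x":0.3,"y":0,"z":9,"rx":0,"ry":0,"rz":0},{"x":0.2,"y":0,"z":15,"rx":0,"ry":0,"rz":0},{"x":0,"y":0,"z":22,"rx":0,"ry":0,"rz":0},{"x":-0.2,"y":0,"z":29,"rx":0,"ry":0,"rz":0},{"x":-0.3,"y":0,"z":36,"rx":0,"ry":0,"rz":0},{"x":-0.5,"y":0,"z":43,"rx":0,"ry":0,"rz":0},{"x":-0.6,"y":0,"z":49,"rx":0,"ry":0,"rz":0},{"x":-0.8,"y":0,"z":54,"rx":0,"ry":0,"rz":0},{"x":-0.9,"y":0,"z":57,"rx":0,"ry":0,"rz":0},{"x":-0.9,"y":0,"z":57,"rx":0,"ry":0,"rz":0}]'
python3 - <<'E'
from h import *
s0=info(); s=cams.snapshot('side'); faces(s,1,(.43,.58,0,.19))
E
```

```text
time: 20.23
eef_pos: [0.5037, 0.16, 0.1886]
orientation: [-0.047, -1.547, -1.474]
ft_force: [1.6, -1.3, 5.4]
finger_gap: 0.0494
t 20.23 [0.5037 0.16   0.1886] F [ 1.55 -1.34  5.41] M [-0.18 -0.13 -0.08] gap 0.0494 q [-0.41  1.   -0.1   2.09  1.11 -0.05]
405 [ 0.032 -0.949  0.313] [0.48  0.055 0.082] [0.465 0.037 0.027] [0.503 0.082 0.161]
```

The bottle tipped 18° about its foot rather than sliding. I'll pull the cap back upright, release it, and push low on the body instead.

```bash
python3 -m crank '[{"x":0.2,"y":0,"z":-6,"rx":0,"ry":0,"rz":0},{"x":0.4,"y":0,"z":-12,"rx":0,"ry":0,"rz":0},{"x":0.6,"y":0,"z":-18,"rx":0,"ry":0,"rz":0},{"x":0.8,"y":0,"z":-24,"rx":0,"ry":0,"rz":0},{"x":0.9,"y":0,"z":-30,"rx":0,"ry":0,"rz":0},{"x":1,"y":0,"z":-36,"rx":0,"ry":0,"rz":0},{"x":1,"y":0,"z":-42,"rx":0,"ry":0,"rz":0},{"x":1,"y":0,"z":-48,"rx":0,"ry":0,"rz":0},{"x":1,"y":0,"z":-48,"rx":0,"ry":0,"rz":0}]'
python3 - <<'E'
from h import *
s0=info(); s=cams.snapshot('side'); faces(s,1,(.43,.58,0,.19))
E
```

```text
time: 21.4
eef_pos: [0.5063, 0.1113, 0.1882]
orientation: [-0.038, -1.548, -1.484]
ft_force: [0.1, 0.1, -4.7]
finger_gap: 0.0487
t 21.40 [0.5063 0.1113 0.1882] F [ 0.12  0.08 -4.69] M [-1.6  -0.12 -0.02] gap 0.0487 q [-0.49  1.02 -0.05  2.12  1.03 -0.04]
473 [ 0.059 -0.985  0.164] [0.483 0.023 0.073] [0.467 0.011 0.015] [0.508 0.038 0.156]
```

```bash
python3 -m crank '[{"x":-1.5,"y":0,"z":-6,"rx":0,"ry":0.04,"rz":0},{"x":-3,"y":0,"z":-12,"rx":0,"ry":0.08,"rz":0},{"x":-3.5,"y":0,"z":-17,"rx":0,"ry":0.1,"rz":0},{"x":-3.5,"y":0,"z":-17,"rx":0,"ry":0.1,"rz":0}]'
python3 - <<'E'
from h import *
s0=info(); s=cams.snapshot('side'); faces(s,1,(.43,.58,-.02,.19))
E
```

```text
time: 21.95
eef_pos: [0.5078, 0.0937, 0.1881]
orientation: [-0.034, -1.444, -1.489]
ft_force: [3.7, -3.2, 18.3]
finger_gap: 0.0488
t 21.95 [0.5078 0.0937 0.1881] F [ 3.66 -3.18 18.34] M [ 2.71 -0.38 -0.5 ] gap 0.0488 q [-0.52  1.11 -0.01  2.25  0.99 -0.19]
390 [ 0.039 -0.997  0.073] [0.483 0.017 0.066] [0.468 0.011 0.013] [0.507 0.025 0.145]
```

```bash
python3 -m crank '[{"x":0.7,"y":0,"z":0,"rx":0,"ry":0,"rz":0},{"x":1.2,"y":0,"z":0,"rx":0,"ry":0,"rz":0}]'|grep force; python3 -m crank '[{"x":0,"y":0,"z":0,"rx":0,"ry":0,"rz":0},{"x":0,"y":0,"z":0,"rx":0,"ry":0,"rz":0},{"x":0,"y":0,"z":0,"rx":0,"ry":0,"rz":0},{"x":0,"y":0,"z":0,"rx":0,"ry":0,"rz":0},{"x":0,"y":0,"z":0,"rx":0,"ry":0,"rz":0}]' 85
python3 - <<'E'
from h import *
s0=info(); s=cams.snapshot('side'); faces(s,1,(.43,.58,-.02,.19))
E
```

```text
ft_force: [0.5, 0.4, -4.6]
time: 22.88
eef_pos: [0.5078, 0.0938, 0.1891]
orientation: [-0.024, -1.446, -1.498]
ft_force: [0.4, -0.5, -0.1]
finger_gap: 0.0849
t 22.88 [0.5078 0.0938 0.1891] F [ 0.4  -0.49 -0.09] M [-0.88 -0.04  0.03] gap 0.0849 q [-0.52  1.11 -0.01  2.25  0.99 -0.19]
375 [-0.027  1.    -0.008] [0.482 0.013 0.068] [0.43  0.01  0.012] [0.509 0.017 0.483]
```

```bash
python3 -m crank '[{"x":2,"y":0,"z":-12,"rx":0,"ry":0,"rz":0},{"x":5,"y":0,"z":-36,"rx":0,"ry":0,"rz":0},{"x":9,"y":0,"z":-64,"rx":0,"ry":0,"rz":0},{"x":13,"y":0,"z":-95,"rx":0,"ry":0,"rz":0},{"x":20,"y":0,"z":-125,"rx":0,"ry":-0.1,"rz":0},{"x":20,"y":0,"z":-125,"rx":0,"ry":-0.2,"rz":0}]'
python3 - <<'E'
from h import *
s0=info(); s=cams.snapshot('side'); faces(s,2,(.43,.58,-.02,.19)); t=cams.snapshot('top')
cv2.imwrite("pics/st6.png",np.hstack([cv2.resize(a["frame"][b:b+190,c:c+200,::-1],None,fx=2,fy=2) for a,b,c in((s,80,200),(t,160,140))]))
print(rel([.508,-.035,.065],tool(.056,.9)), rel([.507,-.035,.17],tool(.056,1.2)))
E
```

```text
time: 23.68
eef_pos: [0.5144, -0.037, 0.1925]
orientation: [-3.098, -1.492, 1.571]
ft_force: [0.7, 0.6, 0.7]
finger_gap: 0.0847
t 23.68 [ 0.5144 -0.037   0.1925] F [0.7  0.57 0.68] M [-0.82  0.02  0.02] gap 0.0847 q [-0.7   1.03  0.19  2.19  0.83  0.09]
381 [-0.042  0.999 -0.022] [0.493 0.014 0.046] [0.468 0.01  0.012] [0.527 0.019 0.15 ]
101 [ 0.8    0.046 -0.599] [0.473 0.057 0.147] [0.465 0.023 0.132] [0.484 0.095 0.161]
{'x': -129.8, 'y': -7.0, 'z': 11.3, 'rx': 0.01, 'ry': -0.59, 'rz': -0.001} {'x': -25.1, 'y': -7.7, 'z': 2.9, 'rx': 0.01, 'ry': -0.29, 'rz': 0.0}
```

View pics/st6.png

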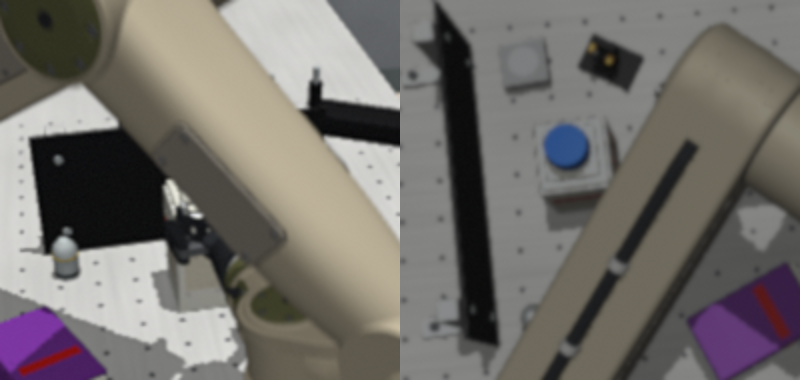

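The bottle stands free and square (cap at crop 567,145), with the lens box and mount unmoved. Now I lower the tool behind the body for a low push.

```bash
python3 -m crank '[{"x":-25,"y":-3,"z":-5,"rx":0,"ry":-0.12,"rz":0},{"x":-55,"y":-5,"z":-5,"rx":0,"ry":-0.25,"rz":0},{"x":-85,"y":-7,"z":0,"rx":0.005,"ry":-0.38,"rz":0},{"x":-110,"y":-7,"z":6,"rx":0.01,"ry":-0.5,"rz":0},{"x":-130,"y":-7,"z":11,"rx":0.01,"ry":-0.59,"rz":0},{"x":-130,"y":-7,"z":11,"rx":0.01,"ry":-0.59,"rz":0},{"x":-130,"y":-7,"z":11,"rx":0.01,"ry":-0.59,"rz":0}]' 60
python3 - <<'E'
from h import *
s0=info(); s=cams.snapshot('side'); t=cams.snapshot('top')
W=world(t); m=(W[...,2]>.13)&(W[...,2]<.16)&(W[...,0]>.4)&(W[...,0]<.6)&(W[...,1]>0)&(W[...,1]<.15); print(np.percentile(W[m],[1,50,99],axis=0).round(3))
cv2.imwrite("pics/st7.png",np.hstack([cv2.resize(a["frame"][b:b+190,c:c+200,::-1],None,fx=2,fy=2) for a,b,c in((s,80,200),(t,160,140))]))
n=np.array([-.056,.998,0]); print(rel(s0["eef_pos"]+n*.1,tool(.056,.9)))
E
```

```text
time: 24.65
eef_pos: [0.5075, -0.0354, 0.0648]
orientation: [-3.137, -0.903, 1.623]
ft_force: [-0.8, 0.2, -0.2]
finger_gap: 0.0601
t 24.65 [ 0.5075 -0.0354  0.0648] F [-0.82  0.17 -0.2 ] M [-0.76 -0.07  0.02] gap 0.0601 q [-0.62  0.73 -0.08  1.43  0.66  0.66]
[[0.519 0.085 0.136]
 [0.538 0.097 0.149]
 [0.55  0.105 0.158]]
{'x': 62.5, 'y': -0.5, 'z': 78.6, 'rx': -0.0, 'ry': -0.002, 'rz': -0.003}
```

View pics/st7.png

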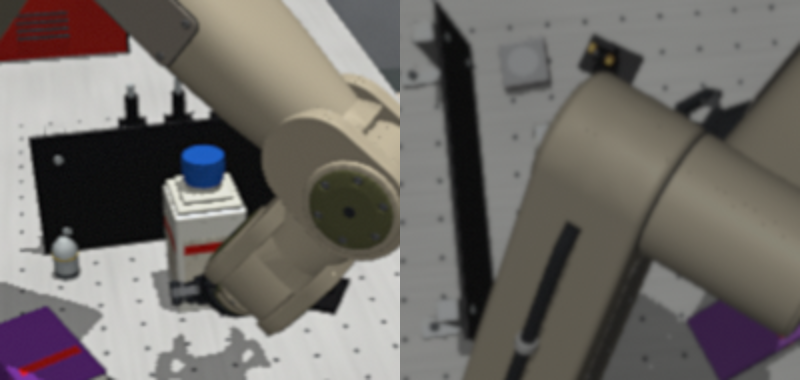

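The bottle is upright with the fingers just behind the base of its rear face (crop 190,290). I'm pushing along the panel normal.

```bash
python3 -m crank '[{"x":10,"y":0,"z":12.6,"rx":0,"ry":0,"rz":0},{"x":18,"y":0,"z":22.6,"rx":0,"ry":0,"rz":0},{"x":22,"y":0,"z":27.7,"rx":0,"ry":0,"rz":0},{"x":25,"y":0,"z":31.4,"rx":0,"ry":0,"rz":0},{"x":28.1,"y":0,"z":35.4,"rx":0,"ry":0,"rz":0},{"x":31.3,"y":0,"z":39.3,"rx":0,"ry":0,"rz":0},{"x":34.4,"y":0,"z":43.2,"rx":0,"ry":0,"rz":0},{"x":37.5,"y":0,"z":47.2,"rx":0,"ry":0,"rz":0},{"x":40.6,"y":0,"z":51.1,"rx":0,"ry":0,"rz":0},{"x":43.8,"y":0,"z":55,"rx":0,"ry":0,"rz":0},{"x":46.9,"y":0,"z":59,"rx":0,"ry":0,"rz":0},{"x":50,"y":0,"z":62.9,"rx":0,"ry":0,"rz":0},{"x":53.1,"y":0,"z":66.8,"rx":0,"ry":0,"rz":0},{"x":56.3,"y":0,"z":70.7,"rx":0,"ry":0,"rz":0},{"x":59.4,"y":0,"z":74.7,"rx":0,"ry":0,"rz":0},{"x":62.5,"y":0,"z":78.6,"rx":0,"ry":0,"rz":0},{"x":62.5,"y":0,"z":78.6,"rx":0,"ry":0,"rz":0}]'
python3 - <<'E'
from h import *
s0=info(); s=cams.snapshot('side')
W=world(s); hsv=cv2.cvtColor(s["frame"],cv2.COLOR_RGB2HSV)
m=(hsv[...,0]>100)&(hsv[...,0]<130)&(hsv[...,1]>120)&(W[...,2]>.13)&(W[...,0]>.4)&(W[...,0]<.6)&(W[...,1]<.19)&(W[...,1]>0); q=W[m]; q=q[q[:,2]>.195]; print("captop",len(q),q.mean(0).round(4))
faces(s,2,(.43,.58,.02,.19))
E
```

```text
time: 26.88
eef_pos: [0.5021, 0.0651, 0.0649]
orientation: [-3.137, -0.903, 1.623]
ft_force: [-0.4, 1.0, 0.1]
finger_gap: 0.0601
t 26.88 [0.5021 0.0651 0.0649] F [-0.42  0.98  0.14] M [-0.66 -0.05  0.01] gap 0.0601 q [-0.47  0.64 -0.24  1.26  0.75  0.82]
captop 178 [0.5057 0.1042 0.1997]
365 [-0.059  0.998 -0.015] [0.492 0.066 0.068] [0.466 0.061 0.012] [0.55  0.071 0.152]
135 [ 0.784  0.077 -0.616] [0.472 0.104 0.149] [0.462 0.06  0.132] [0.484 0.145 0.16 ]
```

```bash
python3 -m crank '[{"x":2.2,"y":0,"z":2.8,"rx":0,"ry":0,"rz":0},{"x":4.4,"y":0,"z":5.5,"rx":0,"ry":0,"rz":0},{"x":6.6,"y":0,"z":8.3,"rx":0,"ry":0,"rz":0},{"x":8.8,"y":0,"z":11,"rx":0,"ry":0,"rz":0},{"x":11,"y":0,"z":13.8,"rx":0,"ry":0,"rz":0},{"x":13,"y":0,"z":16.3,"rx":0,"ry":0,"rz":0},{"x":15,"y":0,"z":18.9,"rx":0,"ry":0,"rz":0},{"x":16.3,"y":0,"z":20.4,"rx":0,"ry":0,"rz":0},{"x":17.5,"y":0,"z":22,"rx":0,"ry":0,"rz":0},{"x":17.5,"y":0,"z":22,"rx":0,"ry":0,"rz":0}]'
python3 - <<'E'
from h import *
info(); faces(cams.snapshot('side'),1,(.43,.58,.02,.19))
E
```

```text
time: 28.18
eef_pos: [0.5004, 0.0933, 0.065]
orientation: [-3.137, -0.903, 1.623]
ft_force: [1.1, -2.2, -0.5]
finger_gap: 0.0598
t 28.18 [0.5004 0.0933 0.065 ] F [ 1.09 -2.17 -0.53] M [-0.97 -0.09 -0.04] gap 0.0598 q [-0.42  0.61 -0.28  1.2   0.77  0.88]
359 [ 0.07  -0.998 -0.001] [0.491 0.093 0.062] [0.464 0.089 0.012] [0.547 0.1   0.151]
```

```bash
python3 -m crank '[{"x":0.9,"y":0,"z":1.2,"rx":0,"ry":0,"rz":0},{"x":1.8,"y":0,"z":2.3,"rx":0,"ry":0,"rz":0},{"x":2.5,"y":0,"z":3.1,"rx":0,"ry":0,"rz":0}]'|egrep "pos|force"
```

```text
eef_pos: [0.5002, 0.0973, 0.0651]
ft_force: [0.0, -2.8, 0.0]
```

```bash
python3 -m crank '[{"x":0.6,"y":0,"z":0.8,"rx":0,"ry":0,"rz":0},{"x":0.6,"y":0,"z":0.8,"rx":0,"ry":0,"rz":0}]'|egrep "pos|force"
```

```text
eef_pos: [0.5001, 0.0984, 0.065]
ft_force: [0.5, -1.5, -1.5]
```

```bash
python3 -m crank '[{"x":0.6,"y":0,"z":0.8,"rx":0,"ry":0,"rz":0},{"x":0.6,"y":0,"z":0.8,"rx":0,"ry":0,"rz":0}]'|egrep "pos|force"
```

```text
eef_pos: [0.5001, 0.0994, 0.065]
ft_force: [0.1, -2.0, -1.3]
```

```bash
python3 -m crank '[{"x":0.6,"y":0,"z":0.8,"rx":0,"ry":0,"rz":0},{"x":0.6,"y":0,"z":0.8,"rx":0,"ry":0,"rz":0}]'|egrep "pos|force"
```

```text
eef_pos: [0.5, 0.1005, 0.065]
ft_force: [-0.1, -2.0, -0.9]
```

```bash
python3 -m crank '[{"x":0.6,"y":0,"z":0.8,"rx":0,"ry":0,"rz":0},{"x":0.6,"y":0,"z":0.8,"rx":0,"ry":0,"rz":0}]'|egrep "pos|force"
```

```text
eef_pos: [0.5, 0.1016, 0.065]
ft_force: [0.0, -2.1, 0.0]
```

```bash
python3 -m crank '[{"x":0.6,"y":0,"z":0.8,"rx":0,"ry":0,"rz":0},{"x":0.6,"y":0,"z":0.8,"rx":0,"ry":0,"rz":0}]'|egrep "pos|force"
```

```text
eef_pos: [0.5, 0.102, 0.0649]
ft_force: [-0.9, -6.2, 1.2]
```

```bash
python3 -m crank '[{"x":0.4,"y":0,"z":0.5,"rx":0,"ry":0,"rz":0},{"x":0.4,"y":0,"z":0.5,"rx":0,"ry":0,"rz":0}]'|egrep "pos|force"; python3 -c "
from h import *
info(); faces(cams.snapshot('side'),1,(.43,.58,.02,.19))"
```

```text
eef_pos: [0.5, 0.102, 0.0649]
ft_force: [-0.9, -6.8, 2.1]
t 30.10 [0.5    0.102  0.0649] F [-0.94 -6.8   2.1 ] M [-1.25  0.1   0.28] gap 0.0604 q [-0.4   0.6  -0.29  1.18  0.78  0.9 ]
355 [-0.051  0.999 -0.011] [0.492 0.102 0.066] [0.464 0.097 0.012] [0.546 0.106 0.152]
```

```bash
python3 -m crank '[{"x":-0.6,"y":0,"z":-0.8,"rx":0,"ry":0,"rz":0},{"x":-2,"y":0,"z":-2.5,"rx":0,"ry":0,"rz":0},{"x":-8,"y":0,"z":-10,"rx":0,"ry":0,"rz":0},{"x":-18,"y":0,"z":-23,"rx":0,"ry":0,"rz":0},{"x":-28,"y":0,"z":-36,"rx":0,"ry":0,"rz":0},{"x":-40,"y":0,"z":-80,"rx":0,"ry":0,"rz":0},{"x":-40,"y":0,"z":-110,"rx":0,"ry":0,"rz":0},{"x":-40,"y":0,"z":-140,"rx":0,"ry":0,"rz":0},{"x":-40,"y":0,"z":-140,"rx":0,"ry":0,"rz":0}]'|egrep "time|pos|force"; python3 - <<'E'
from h import *
info(); s=cams.snapshot('side'); t=cams.snapshot('top'); faces(s,1,(.43,.58,.02,.19))
W=world(s); hsv=cv2.cvtColor(s["frame"],cv2.COLOR_RGB2HSV)
m=(hsv[...,0]>100)&(hsv[...,0]<130)&(hsv[...,1]>120)&(W[...,2]>.195)&(W[...,2]<.21)&(W[...,0]>.4)&(W[...,0]<.6)&(W[...,1]<.19)&(W[...,1]>0); q=W[m];print("captop",len(q),q.mean(0).round(4))
yy,xx=np.mgrid[:480,:640]
for n,b in dict(obj=(224,242,192,220),lens=(338,362,188,212),mount=(348,376,192,238)).items():
    k=(xx>=b[0])&(xx<=b[1])&(yy>=b[2])&(yy<=b[3])&(W[...,2]>.01)&(W[...,2]<.12); print(n,k.sum(),np.median(W[k],0).round(4))
cv2.imwrite("pics/st8.png",np.hstack([cv2.resize(a["frame"][b:b+190,c:c+200,::-1],None,fx=2,fy=2) for a,b,c in((s,80,200),(t,160,140))]))
E
```

```text
time: 31.28
eef_pos: [0.5087, -0.0353, 0.1211]
ft_force: [-0.1, -0.6, -0.4]
t 31.27 [ 0.5087 -0.0353  0.1211] F [-0.15 -0.63 -0.4 ] M [-0.67 -0.01  0.02] gap 0.0597 q [-0.61  0.66 -0.04  1.53  0.66  0.67]
513 [-0.07   0.997 -0.018] [0.497 0.102 0.111] [0.464 0.096 0.012] [0.547 0.108 0.152]
captop 163 [0.5036 0.1404 0.1999]
obj 392 [0.3334 0.1271 0.0342]
lens 65 [0.6502 0.0065 0.0685]
mount 380 [0.6553 0.0084 0.0311]
```

View pics/st8.png

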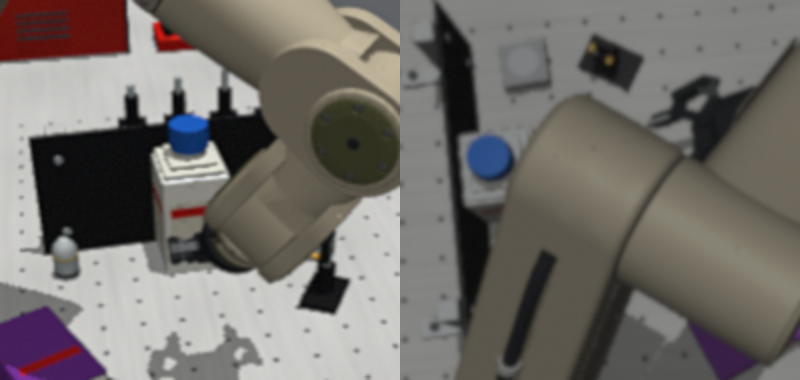

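```bash
python3 -c "
from station import ctrl
print(ctrl.sign_off())"
```

```text
the job is handed in; nothing more can be done
None
```

I righted the white bottle against the panel and handed the job in at about 31 s of the 72 s allowed. `sign_off` reports no verdict, so what follows rests on my own readings.

**What I did**
- **Half tilt:** I gripped the cap, tipped the bottle about its foot to roughly 46° from upright, and leaned the cap on the panel. The wrist read about 8.6 N, of which I judged about 7 N to be on the panel.
- **Steep lean:** I slid the cap up the panel, then pressed again at about 26° from upright, with the wrist at about 7.5 N.
- **Righting:** I brought the bottle down onto its base and let go of the cap.
- **Pressing home:** I pushed the standing bottle low on its body until it pressed on the panel. The wrist read 6.8 N, of which about 2 N was sliding friction. Then I backed the arm away.

**Last checks**
- **Bottle:** It stands upright (tilt 0.02 rad or less) with its rear face at y = 0.102 m, where touching the panel should put it. Its yaw of 0.05 to 0.07 rad matches the panel's 0.056. It is about 5 mm from where I estimate the panel's middle to be.
- **Other objects:** The objective moved no more than about 1.5 mm, which is within camera noise. The arm partly hid the lens box and mirror mount in the side view, so those numbers were unusable. In the top view they had not moved since just before the final push, and both stood in place in the earlier pictures.

**What went wrong or stays unsure**
- **Force peak:** During the slide the cap caught near the panel's top edge. The wrist read 15.6 N sideways and 9.6 N downwards at the end of that move. I backed off at once, but the combined push may have come close to or passed the 18 N limit, and I had no reading within the move.
- **Failed push by the cap:** My first attempt to push the bottle home by the cap tipped it about 18° instead of sliding it. I undid that and pushed low on the body instead.

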